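# Grip a bottle in the ratchet jar clamp and hold it for opening

### The arm

A 6-joint arm with a two-finger parallel gripper is mounted at the origin on a cart in front of the work surface, level with it; the furniture and walls round the work are solid. World frame = base frame: x ahead of the robot, y to its left, z up, the work surface at z = 0. Lengths are in m, angles in rad, forces in N, time in s.
With the tool pointing down it reaches from about 0.375 to 0.975 m from the base axis. Payload 3.8 kg.
Tool frame: the origin (TCP) lies at the very end of the fingers, on their centre line; the grasp point (between the pads) lies 19 mm behind it (bot.pinch_z is the distance from the TCP to the grasp point, in m); x points along the fingers, y is the direction in which the jaws open and shut, and the axes are right-handed (so a half turn about x gives the same grasp; the last joint's range is limited). The gripper opens to 85 mm and grips with 20 to 120 N. Pads are 22 mm wide; open, the fingers measure 114 mm over their backs; the gripper's body (76 mm by 85 mm) begins 54 mm behind the grasp point. The pads swing forward as they close: fully open they stand 13 mm farther back than shut.
Start: joints at [-1.371, 0.264, 1.604, -0, 1.274, -0.037], TCP at [0.158, -0.656, 0.231] pointing down, gripper open.
Joint ranges: [-2.63, 2.63], [-0.94, 2.18], [0.31, 2.57], [-1.31, 4.45], [0, 2.66], [-2.55, 2.55]. Speed limits (rad/s): [2.57, 2.57, 3.14, 3.14, 3.14, 3.14].

### API

Orientations are given as a rotation vector (axis times angle).
In Python, from workcell import monitor, imaging, finish_job, bot gives the robot as it stands.
- The arm moves only by the tool jog_arm, never from a script. Its argument "rows" is a list of rows, each a list of 7 numbers: the shift along the tool's x, y, z in m, then the turn, a rotation vector about the tool's x, y, z in rad, then the opening in per cent of the stroke, from 0 (shut) to 100 (fully open). A call has 1 to 20 rows; each row is the pose to reach, as a shift and turn from the pose measured when the call began, along the tool's axes at that moment; what a row does not reach only later rows make up. A row lasts 1/10 s, in which the tool goes at most 50 mm and 8.59 degrees, less where a joint would pass 70% of its speed; a pose out of reach is approached as far as the arm can. A call with a gripper value outside its range is refused whole. The fingers move at their own pace and stop on an object; "force" is the grip in N (left out, the last holds). Time passes only in rows, so rows that repeat a pose let the fingers close. It gives the time, the measured TCP pose, the force and the opening at its end, in the units of the state.
- monitor.read_state(): the state, without advancing time (a new reading comes with each control period).
- imaging.read_camera(name): name is "scene" or "top" or "wrist"; returns the picture (400x640x3 uint8, blue, green, red); there is no depth.
- imaging.camera_params(name): a dict with "fx", "fy", "cx", "cy" (pixels), "T" (4x4, takes a point from camera to world coordinates); the wrist camera has in their place "T_tool_cam" (4x4, takes a point from camera to tool coordinates, whose origin is the TCP and whose axes are the tool frame's). Camera axes: x right, y down, z forward; pixel columns grow to the right and rows downward; lengths in m; the calibration is good to about 2 mm. The wrist camera is an equidistant fisheye: a pixel r from the principal point sees the ray r / f radians off the axis. A picture is of the moment at which its call begins: read the wrist's pose just before it. camera_params takes no time and is no camera call.
- finish_job(): hands the job in, once; it reports no verdict.
The state is a dict: "time": time; "q": joint angles; "joint_vel": joint speeds; "joint_torque": joint torques, N m; "tool_pos": TCP position; "tcp_rot": TCP orientation; "wrist_force": force on the tool from outside, world axes, zero at the start; "torque": the same for the moment, N m; "width": opening from 0.0 (shut) to 1.0 (fully open).
Only numpy, scipy, OpenCV 4.12 (cv2) and the standard library are available. Lean on these libraries where they do the work, as an engineer would, in place of code of your own. Each camera call takes 0.05 s, during which the arm holds its last target. There are 200 camera calls.

### The job

The red cap of the sauce bottle is stuck, and a cook needs the bottle gripped while she unscrews it. Flip the red selector lever of the jar clamp over from free to ratchet (away from the grip), then pump the orange trigger towards the black grip until the sprung blue jaw face has pushed the bottle firmly against the blue V pads and is itself pressed in about half way, never squashed flat. Finish with the trigger still held squeezed like that and do not let go; work the jaw by the trigger only, keep your fingers off the bottle and the jaw, and leave the other things on the table alone.

Things in the scene. Friction and masses are not known exactly. Their poses are not given: they have to be found in the camera images.
- clamp: Jar clamp, fixed to the table. Origin on the table under its head; z up, +y along the ratchet bar from head to bottle, grip and trigger stick out to -x (to the robot). Steel base: x -48 to 48, y -42 to 270, top z 10 mm. Black head: x -30 to 30, y -28 to 68, 70 mm high. Steel ratchet bar along y at x 0, z 45; rear end reaches back to y -112. All points and mm below are in this frame.
- bottle_seat (a point): Where the bottle's underside centre comes when it is seated in the blue V pads (pads z 20 to 64 mm, at the base's +y end): x 0, y 191, z 10 mm.
- grip_back (a point): Middle of the outer (-y) face of the fixed black grip: x -126, y -43, z 45 mm. The grip is a bar along x from -177 to -73, y -43 to -27, z 32 to 58 mm. Under grip and trigger there is only the table.
- selector_knob (a point): Centre of the red ball (19 mm) on the end of the red selector lever (11 mm thick). The lever stands at y 37.5 and turns about an axis along y at x -3, z 60 mm; 50 mm from axis to ball.
- selector (a joint): Selector lever, rad. 0 = free: leans 35 degrees to -x, ball at x -31, z 101 mm; pawls lifted, pumping does nothing. 1.22 = ratchet: leans 35 degrees to +x, pawls engaged. An over-centre spring holds it at either end: about 5 N at the ball to start it, none at upright (0.61), beyond which it snaps over by itself. Closed fingers can push it over.
- trigger_pad (a point): Middle of the outer (+y) face of the orange trigger, to be pushed to -y; at rest at x -123, y 21, z 45 mm. The trigger is a blade 10 mm thick, z 32 to 58 mm, with a thicker end, reaching 120 mm from its vertical pivot at x -48, y 0; this point is 78 mm from the pivot. At rest 64 mm from here to the back of the grip.
- trigger (a joint): Trigger, rad. 0 = rest, 0.42 = fully squeezed: 32 mm of travel at trigger_pad to -y, towards the grip, which does not move. A spring returns it: 2.5 to 4.5 N at trigger_pad while the jaw runs free, up to 12 N with the jaw face pressed in.
- jaw_bar (a joint): Advance of the ratchet bar with the jaw to +y, m, 0 to 0.080. At ratchet a full squeeze adds 9 to 13 mm, mostly 12 (teeth of 6 mm); the start of a squeeze takes up play (up to 15 mm at trigger_pad), then 0.41 mm per mm there. The holding pawl keeps the bar as the trigger returns, less up to 6 mm of fallback under load. With the bottle seated the face first touches it at 0.047.
- jaw_front (a point): Middle of the front of the blue jaw face (52 mm wide, z 22 to 68 mm): x 0, y 111 mm when jaw_bar is 0.
- jaw_face (a joint): How far the sprung blue jaw face is pressed back towards its aluminium jaw plate, m: 0 = standing out, 0.014 = squashed flat; the visible gap behind it is 14 mm less this. 3 N to start, then 1 N per mm.
- sauce_bottle: Black sauce bottle with red screw cap, 66 mm across, 165 mm tall, standing on the clamp's base between jaw face and V pads, 6 to 14 mm short of its seat. Origin: middle of its underside, z up.
- shaker: White shaker with blue cap, 58 x 150 mm, upright at the right. Bystander.
- squeezer: Clear squeeze bottle with pale sauce and a thin spout, 50 x 196 mm, upright at the right. Bystander.
- salt: Glass salt shaker with grey top, 44 x 90 mm, at the right. Bystander.
- marker: Yellow marker pen, 15 x 120 mm, lying at the left. Bystander.
- roll: White roll of labels, 62 mm across, 28 mm tall, at the left. Bystander.
- ticket_rail: Small aluminium ticket rail, 32 x 92 x 30 mm, at the right front. Bystander.
Not all that is in view belongs to the job. What is shaped like the sauce_bottle but yellow is not meant.

How it is judged:
By the outcome, as a careful person would: the job done as asked, in the order asked, and still so for the second after the job is handed in, while the arm keeps its last pose, push and grip.
It also fails if it takes over 67 s, if anything falls off the work surface, if the arm or the gripper's body presses on something with over 40 N, if the wrist force passes 120 N, or if a joint passes its speed limit or range.

## Working session

There is one attempt and no reset: what is moved stays moved. The work goes in short steps, Python scripts to look and compute and a tool call to move; the robot and the scene stay as the last step left them, time stands still between calls to the robot, and variables do not carry over. Pictures are saved under pics/ and viewed, about 8 in all and at most 12, crops included, and the job is handed in when it is done.

Besides the shell and the picture viewer there is one more tool, called after "Call:" by a JSON object that holds its "op" and its "data". jog_arm: Moves the arm, as the interface text tells. Its arguments: {"type":"object","properties":{"rows":{"type":"array","items":{"type":"array","items":{"type":"number"}}},"force":{"type":"number"}},"required":["rows"]}

```bash
ls; mkdir -p pics; python3 - <<'E'
from workcell import monitor, imaging, bot
import cv2,numpy as np
for n in("scene","top"):
    cv2.imwrite(f"pics/{n}0.png",imaging.read_camera(n))
    p=imaging.camera_params(n);print(n,{k:np.round(v,4).tolist() for k,v in p.items()})
print({k:np.round(v,4).tolist() for k,v in imaging.camera_params("wrist").items()})
print(monitor.read_state(),[a for a in dir(bot) if a[0]!='_'],bot.pinch_z)
E
```

```text
pics
scene {'fx': 492.2038, 'fy': 492.2038, 'cx': 317.836, 'cy': 205.8362, 'T': [[-0.4931, -0.4729, 0.7302, -0.664], [-0.8699, 0.2624, -0.4176, 0.632], [0.0058, -0.8411, -0.5408, 0.9802], [0.0, 0.0, 0.0, 1.0]]}
top {'fx': 516.1016, 'fy': 516.1016, 'cx': 328.2135, 'cy': 203.1974, 'T': [[-0.4321, -0.845, 0.315, -0.0492], [-0.9018, 0.4063, -0.1473, 0.2546], [-0.0035, -0.3477, -0.9376, 1.8634], [0.0, 0.0, 0.0, 1.0]]}
{'fx': 309.7069, 'fy': 309.7069, 'cx': 319.1055, 'cy': 199.2299, 'T_tool_cam': [[-0.0005, -0.2926, 0.9562, -0.1433], [1.0, -0.0004, 0.0004, -0.0002], [0.0003, 0.9562, 0.2926, -0.0754], [0.0, 0.0, 0.0, 1.0]]}
{'time': 0.1, 'q': array([-1.37090190e+00,  2.64708328e-01,  1.60526935e+00, -2.71779438e-05,
        1.27371292e+00, -3.68818338e-02]), 'joint_vel': array([-0.00207844, -0.00182422, -0.00236278,  0.00072587,  0.00029869,
        0.00127891]), 'joint_torque': array([ 4.40806771e-04, -5.16706610e+01, -3.68590164e+01, -5.36442417e-05,
        6.31798306e-03,  1.31250420e-05]), 'tool_pos': array([ 0.15820084, -0.65549895,  0.23004874]), 'tcp_rot': array([ 2.09649382,  0.25160458, -2.09690915]), 'wrist_force': array([-0.84486842,  0.54841476, -0.01095888]), 'torque': array([ 0.02926612,  0.0034495 , -0.03269273]), 'width': 1.000859409952897} ['MotionError', 'pinch_z'] 0.0187
```

View pics/scene0.png

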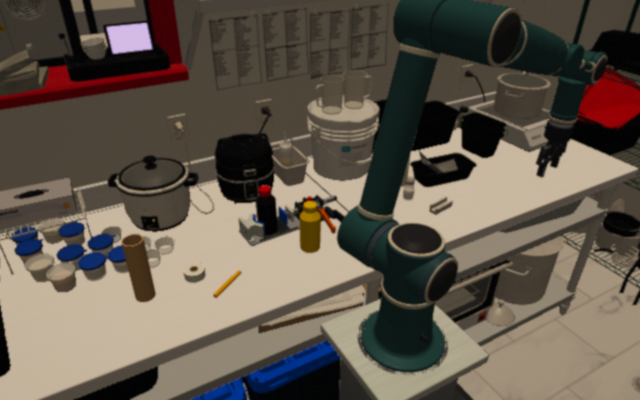

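View pics/top0.png

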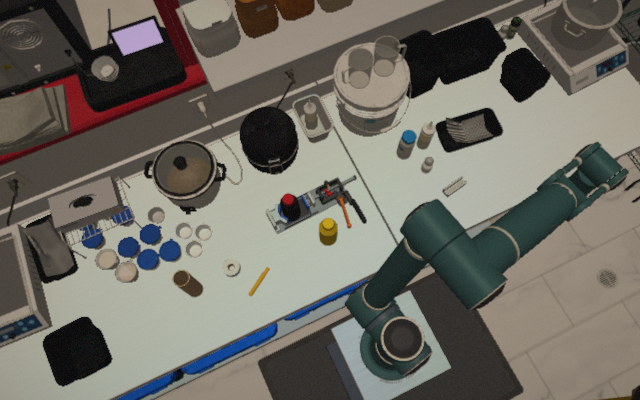

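The scene view shows the clamp with the black, red-capped bottle at about (265,210) and the yellow look-alike at (310,228). In the top view the clamp runs from (275,215) to (355,180), with the red-capped bottle at (290,205) and the yellow one at (328,231). The black bottle with the red cap standing on the clamp is the one meant. I'll enlarge that area to confirm.

```bash
cat > h.py <<'E'
import numpy as np,cv2
from scipy.spatial.transform import Rotation as R
from workcell import monitor, imaging, bot
def ray(n,u,v):
    p=imaging.camera_params(n);T=np.array(p["T"])
    d=T[:3,:3]@np.array([(u-p["cx"])/p["fx"],(v-p["cy"])/p["fy"],1]);return T[:3,3],d
def onz(n,u,v,z):
    o,d=ray(n,u,v);return o+d*(z-o[2])/d[2]
def tri(a,b):
    (o1,d1),(o2,d2)=ray(*a),ray(*b)
    A=np.stack([d1,-d2],1);s=np.linalg.lstsq(A,o2-o1,rcond=None)[0]
    p,q=o1+s[0]*d1,o2+s[1]*d2;return (p+q)/2,np.linalg.norm(p-q)
def proj(n,P):
    p=imaging.camera_params(n);T=np.array(p["T"]);c=T[:3,:3].T@(np.array(P)-T[:3,3])
    return p["fx"]*c[0]/c[2]+p["cx"],p["fy"]*c[1]/c[2]+p["cy"]
def wproj(P,s):  # wrist pixel of world point
    p=imaging.camera_params("wrist");T=np.array(p["T_tool_cam"])
    t=R.from_rotvec(s["tcp_rot"]).inv().apply(np.array(P)-s["tool_pos"]);c=T[:3,:3].T@(t-T[:3,3])
    r=np.hypot(c[0],c[1]);th=np.arctan2(r,c[2]);return p["cx"]+p["fx"]*th*c[0]/r,p["cy"]+p["fy"]*th*c[1]/r
def wray(u,v,s):
    p=imaging.camera_params("wrist");T=np.array(p["T_tool_cam"]);x,y=(u-p["cx"])/p["fx"],(v-p["cy"])/p["fy"]
    th=np.hypot(x,y);d=np.array([np.sin(th)*x/th,np.sin(th)*y/th,np.cos(th)])
    Rt=R.from_rotvec(s["tcp_rot"]).as_matrix();return Rt@T[:3,3]+s["tool_pos"],Rt@T[:3,:3]@d
def wonz(u,v,z,s):
    o,d=wray(u,v,s);return o+d*(z-o[2])/d[2]
E
python3 - <<'E'
from h import *
a=cv2.imread("pics/top0.png")[165:250,255:380];b=cv2.imread("pics/scene0.png")[175:260,230:355]
f=lambda i:cv2.convertScaleAbs(cv2.resize(i,None,fx=6.4,fy=6.4/1.9*1.0 if 0 else 6.4,interpolation=cv2.INTER_CUBIC),alpha=1.4,beta=20)
cv2.imwrite("pics/top0c.png",f(a));cv2.imwrite("pics/scene0c.png",f(b))
for n in("top","scene"):
    i=cv2.imread(f"pics/{n}0.png");h=cv2.cvtColor(i,cv2.COLOR_BGR2HSV)
    for nm,lo,hi in(("red",(0,170,90),(6,255,255)),("red2",(174,170,90),(180,255,255)),("orange",(7,170,90),(16,255,255)),("yellow",(20,150,90),(32,255,255)),("blue",(100,120,60),(125,255,255))):
        m=cv2.inRange(h,lo,hi);k,_,st,c=cv2.connectedComponentsWithStats(m)
        print(n,nm,[(st[j].tolist(),c[j].round(1).tolist()) for j in range(1,k) if st[j][4]>5 and 230<c[j][0]<380 and 150<c[j][1]<270])
E
```

```text
top red [([324, 189, 8, 7, 28], [327.7, 192.1])]
top red2 [([282, 194, 12, 11, 76], [287.4, 198.7])]
top orange [([338, 198, 13, 29, 71], [344.1, 210.6])]
top yellow [([319, 218, 18, 19, 253], [327.8, 227.2])]
top blue [([301, 195, 8, 12, 28], [304.2, 201.1]), ([278, 204, 3, 9, 19], [279.1, 208.2]), ([280, 214, 8, 6, 17], [283.6, 216.5])]
scene red [([261, 185, 10, 7, 29], [266.6, 187.1]), ([307, 197, 5, 3, 11], [309.0, 198.1])]
scene red2 [([259, 186, 11, 7, 44], [263.3, 189.2])]
scene orange [([319, 208, 16, 23, 100], [326.2, 217.7])]
scene yellow [([303, 201, 14, 9, 100], [309.9, 205.0]), ([300, 211, 21, 15, 207], [309.5, 216.7]), ([319, 231, 1, 11, 11], [319.0, 236.0]), ([301, 241, 1, 7, 7], [301.0, 244.0]), ([306, 251, 8, 1, 8], [309.5, 251.0])]
scene blue [([280, 208, 7, 7, 21], [282.9, 211.5]), ([253, 215, 2, 5, 7], [253.7, 217.1]), ([258, 221, 6, 4, 10], [260.7, 222.4])]
```

View pics/top0c.png

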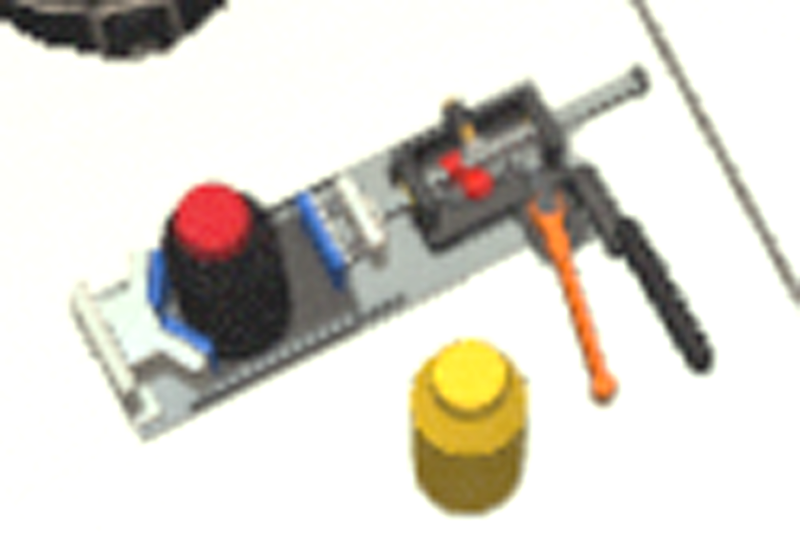

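View pics/scene0c.png

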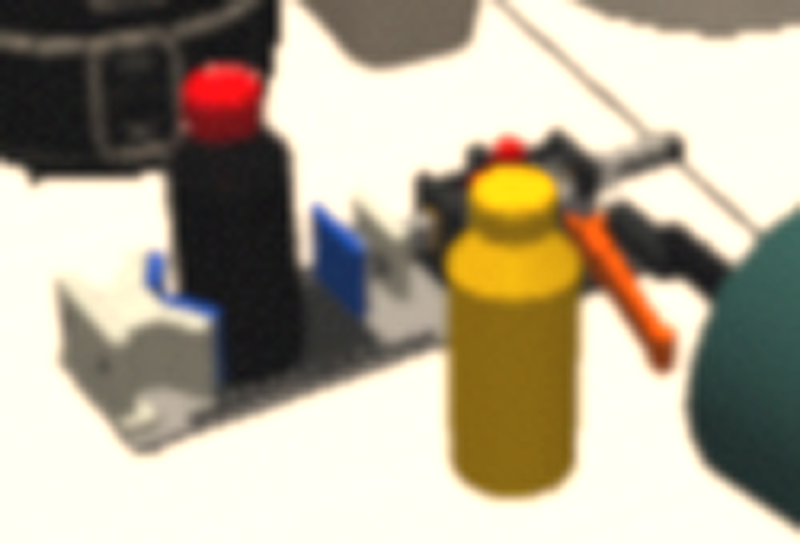

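The crops confirm it: the black bottle with the red cap is on the clamp base, at top-crop (215,220). The knob is at (479,181), the orange trigger end at (602,388), the grip end at (703,362) and the bar's rear end at (640,78). The yellow bottle at (470,430) stands beside the trigger. Next I fit the clamp pose.

```bash
cat >> h.py <<'E'
def c2w(P,pose):
    x,y,a=pose;P=np.atleast_2d(P)/1000.;c,s=np.cos(a),np.sin(a)
    return np.stack([x+c*P[:,0]-s*P[:,1],y+s*P[:,0]+c*P[:,1],P[:,2]],1)
E
python3 - <<'E'
from h import *
from scipy.optimize import least_squares
# (cam, u_crop, v_crop, clamp point)
K=[("top",479,181,(-31,37.5,101)),("top",640,76,(0,-112,45)),("top",145,436,(-48,270,10)),("top",703,360,(-175,-35,45)),("top",602,386,(-163,26,45)),
("scene",510,148,(-31,37.5,101)),("scene",670,150,(0,-112,45)),("scene",140,450,(-48,270,10))]
off={"top":(255,165),"scene":(230,175)}
uv=[(n,(u+.0)/6.4+off[n][0],v/6.4+off[n][1],P) for n,u,v,P in K]
def f(p): return np.concatenate([np.subtract(proj(n,c2w(P,p)[0]),(u,v)) for n,u,v,P in uv])
for a0 in(-.5,.5,1.5,0):
    r=least_squares(f,[.6,0,a0],loss="soft_l1");print(r.cost,r.x)
    if r.cost<40: best=r.x
print(f(best).reshape(-1,2).round(1).tolist())
np.save("pose.npy",best)
for nm,P in dict(knob=(-31,37.5,101),gripb=(-126,-43,45),trig=(-123,21,45),seat=(0,191,10),jaw=(0,111,45)).items(): print(nm,c2w(P,best).round(3))
print("yellow base", onz("top",255+470/6.4,165+500/6.4,0),"tri cap",tri(("top",327.8,223.5),("scene",309.9,204.)))
print("bottle cap",tri(("top",255+212/6.4,165+215/6.4),("scene",230+223/6.4,175+88/6.4)))
E
```

```text
12.057844662380607 [ 0.6110153  -0.07724789  0.06811356]
12.057844662641347 [ 0.61101528 -0.07724792  0.06811328]
12.057844662446547 [ 0.61101529 -0.0772479   0.06811345]
12.057844662364369 [ 0.6110153  -0.07724788  0.06811363]
[[-0.8, -0.2], [3.9, -2.9], [-0.3, 1.0], [0.3, -0.2], [0.3, 0.8], [-1.0, 0.5], [4.2, -2.3], [-0.9, 0.1]]
knob [[ 0.578 -0.042  0.101]]
gripb [[ 0.488 -0.129  0.045]]
trig [[ 0.487 -0.065  0.045]]
seat [[0.598 0.113 0.01 ]]
jaw [[0.603 0.033 0.045]]
yellow base [0.43281429 0.03005571 0.        ] tri cap (array([0.45339601, 0.02162063, 0.16828494]), np.float64(0.0007745132713655053))
bottle cap (array([0.59469398, 0.10819943, 0.17410988]), np.float64(0.0005147833538102701))
```

```bash
cat >> h.py <<'E'
pose=np.load("pose.npy")
def goal(P,flip=False,tilt=0):
    """print tool-frame shift + rotvec from the current pose to clamp-frame TCP point P (mm), tool down, tool y = +-clamp y"""
    s=monitor.read_state();a=pose[2];X=np.array([np.cos(a),np.sin(a),0]);Y=np.array([-np.sin(a),np.cos(a),0])
    sg=-1 if flip else 1
    Rg=R.from_matrix(np.stack([[0,0,-1.],sg*Y,sg*X],1));Rc=R.from_rotvec(s["tcp_rot"])
    d=Rc.inv().apply(c2w(P,pose)[0]-s["tool_pos"]);w=(Rc.inv()*Rg).as_rotvec()
    print("shift",d.round(4).tolist(),"turn",w.round(4).tolist(),"t",round(s["time"],2),"F",s["wrist_force"].round(1).tolist())
def tcpc():
    s=monitor.read_state();x,y,a=pose;d=s["tool_pos"]-[x,y,0];c,n=np.cos(a),np.sin(a)
    f=s["wrist_force"]
    print("clamp tcp mm",np.round([1e3*(c*d[0]+n*d[1]),1e3*(-n*d[0]+c*d[1]),1e3*d[2]],1),"Fclamp",np.round([c*f[0]+n*f[1],-n*f[0]+c*f[1],f[2]],2),"w",round(s["width"],3),"t",round(s["time"],2))
E
python3 - <<'E'
from h import *
from scipy.optimize import least_squares
K=[("top",479,181,(-31,37.5,101)),("top",145,436,(-48,270,10)),("top",703,360,(-175,-35,45)),("top",602,386,(-163,26,45)),
("scene",510,148,(-31,37.5,101)),("scene",140,450,(-48,270,10))]
off={"top":(255,165),"scene":(230,175)}
uv=[(n,(u+.0)/6.4+off[n][0],v/6.4+off[n][1],P) for n,u,v,P in K]
f=lambda p: np.concatenate([np.subtract(proj(n,c2w(P,p)[0]),(u,v)) for n,u,v,P in uv])
r=least_squares(f,[.6,0,0]);print(r.x,f(r.x).reshape(-1,2).round(1).tolist());np.save("pose.npy",r.x)
import h;h.pose=r.x
for nm,P in dict(knob=(-31,37.5,101),trig=(-123,21,45),bar=(0,-112,45)).items(): print(nm,c2w(P,r.x).round(3),(np.subtract(proj("top",c2w(P,r.x)[0]),off["top"])*6.4).round())
for P in((-26,111,68),(26,111,68)):print((np.subtract(proj("top",c2w(P,r.x)[0]),off["top"])*6.4).round(),(np.subtract(proj("scene",c2w(P,r.x)[0]),off["scene"])*6.4).round())
print(R.from_rotvec(monitor.read_state()["tcp_rot"]).as_matrix().round(2))
h.goal((-75,37.5,200));h.goal((-75,37.5,200),True)
E
```

```text
[ 0.61075603 -0.08015523  0.05797692] [[-0.2, -0.5], [-0.1, 0.2], [0.7, -0.2], [0.6, 0.7], [-0.4, 0.3], [-0.5, -0.5]]
knob [[ 0.578 -0.045  0.101]] [478. 178.]
trig [[ 0.487 -0.066  0.045]] [579. 329.]
bar [[ 0.617 -0.192  0.045]] [671.  57.]
[362. 249.] [384. 239.]
[320. 176.] [335. 193.]
[[-0.    0.23 -0.97]
 [ 0.   -0.97 -0.23]
 [-1.   -0.   -0.  ]]
shift [0.0311, -0.5033, -0.5078] turn [-2.9628, -0.0031, 0.0002] t 0.1 F [-0.8, 0.5, -0.0]
shift [0.0311, -0.5033, -0.5078] turn [0.1788, 0.0001, 0.0021] t 0.1 F [-0.8, 0.5, -0.0]
```

Call:
{"op": "jog_arm", "data": {"rows": [[-0.05,-0.1,-0.1,0.18,0,0,0],[-0.05,-0.15,-0.15,0.18,0,0,0],[-0.05,-0.2,-0.2,0.18,0,0,0],[-0.05,-0.25,-0.25,0.18,0,0,0],[-0.05,-0.3,-0.3,0.18,0,0,0],[-0.05,-0.4,-0.4,0.18,0,0,0],[-0.05,-0.503,-0.508,0.18,0,0,0],[-0.05,-0.503,-0.508,0.18,0,0,0],[-0.05,-0.503,-0.508,0.18,0,0,0],[-0.05,-0.503,-0.508,0.18,0,0,0],[-0.05,-0.503,-0.508,0.18,0,0,0],[-0.05,-0.503,-0.508,0.18,0,0,0],[-0.05,-0.503,-0.508,0.18,0,0,0],[-0.05,-0.503,-0.508,0.18,0,0,0],[-0.05,-0.503,-0.508,0.18,0,0,0],[-0.05,-0.503,-0.508,0.18,0,0,0],[-0.05,-0.503,-0.508,0.18,0,0,0],[-0.05,-0.503,-0.508,0.18,0,0,0]], "force": 40}}

```text
time: 1.9
tool_pos: [0.5333, -0.0484, 0.2808]
tcp_rot: [2.192, 0.063, -2.195]
wrist_force: [-1.2, -0.1, 0.7]
width: 0.0
```

```bash
python3 - <<'E'
from h import *
tcpc();goal((-75,37.5,150),True)
s=monitor.read_state();i=imaging.read_camera("wrist");cv2.imwrite("pics/w1.png",cv2.convertScaleAbs(i,alpha=1.4,beta=20))
print(s["q"].round(2))
for P in((-31,37.5,101),(0,111,68),(0,125,68),(-26,111,68),(-48,270,10),(-177,-43,58),(-123,21,45),(0,-112,45)):print(P,np.round(wproj(c2w(P,pose)[0],s)))
h=cv2.cvtColor(i,cv2.COLOR_BGR2HSV)
for nm,lo,hi in(("red",(0,170,60),(6,255,255)),("red2",(174,170,60),(180,255,255)),("orange",(7,170,60),(16,255,255)),("blue",(100,120,40),(125,255,255))):
    m=cv2.inRange(h,lo,hi);k,_,st,c=cv2.connectedComponentsWithStats(m)
    print(nm,[(st[j].tolist(),c[j].round(1).tolist()) for j in range(1,k) if st[j][4]>40])
E
```

```text
clamp tcp mm [-75.5  36.2 280.8] Fclamp [-1.18 -0.02  0.74] w 0.0 t 1.9
shift [0.1308, -0.0011, -0.0006] turn [-0.0021, 0.0013, 0.0017] t 1.9 F [-1.2, -0.1, 0.7]
[-0.14 -0.03  1.84  0.    1.33  1.38]
(-31, 37.5, 101) [318. 137.]
(0, 111, 68) [254. 108.]
(0, 125, 68) [243. 109.]
(-26, 111, 68) [255. 131.]
(-48, 270, 10) [160. 148.]
(-177, -43, 58) [380. 246.]
(-123, 21, 45) [331. 204.]
(0, -112, 45) [437. 111.]
red [([307, 101, 16, 43, 449], [315.1, 124.2]), ([130, 120, 14, 17, 58], [135.8, 127.2])]
red2 [([130, 95, 44, 46, 1164], [151.3, 117.6])]
orange [([322, 139, 34, 98, 724], [336.1, 186.8])]
blue [([237, 86, 6, 44, 233], [239.7, 107.2]), ([0, 88, 6, 36, 171], [2.1, 105.2]), ([588, 104, 30, 43, 941], [602.9, 124.9])]
```

View pics/w1.png

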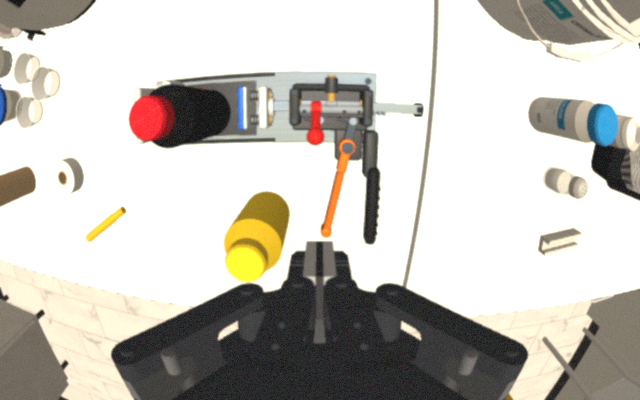

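The wrist view shows the ball at (315,137), the trigger from (346,148) to (326,230), the grip end at (372,240), the jaw face strip at x 237–243 and the base's right end at x≈377. The prediction is 3–4 px off in y, so I refine it from this view.

```bash
python3 - <<'E'
from h import *
import h
from scipy.optimize import least_squares
s=monitor.read_state()
K=[(315,137,(-31,37.5,101)),(376,73,(48,-42,10)),(371,243,(-177,-35,58)),(372,172,(-73,-35,58))]
f=lambda p: np.concatenate([np.subtract(wproj(c2w(P,p)[0],s),(u,v)) for u,v,P in K])
r=least_squares(f,pose);print(r.x,f(r.x).reshape(-1,2).round(1).tolist());np.save("pose.npy",r.x);h.pose=r.x
# jaw front y from blue strip left edge top z68
inv=lambda W:(np.array([[np.cos(r.x[2]),np.sin(r.x[2])],[-np.sin(r.x[2]),np.cos(r.x[2])]])@(W[:2]-r.x[:2])*1e3).round(1)
for u,v in((237,86),(237,129),(243,108)):print("jaw",inv(wonz(u,v,.068,s)))
for u,v in((330,200),(346,148),(326,232)):print("trig",inv(wonz(u,v,.058,s)))
for u in(418,):print("bar end",inv(wonz(u,110,.05,s)))
print("cap",inv(wonz(152,118,.175,s)), "yellow cap", inv(wonz(246,261,.17,s)))
h.tcpc();h.goal((-75,37.5,90),True)
E
```

```text
[ 0.60991085 -0.07632011  0.05335075] [[-0.8, 0.1], [-0.5, 0.1], [-1.0, 3.5], [2.5, -3.2]]
jaw [ 27.7 127.2]
jaw [-23.  128.5]
jaw [  1.4 120.4]
trig [-112.8   18.8]
trig [-48.    0.4]
trig [-155.8   23.4]
bar end [  0.9 -89.3]
cap [ -1.5 179.3] yellow cap [-138.8  101.3]
clamp tcp mm [-75.   31.8 280.9] Fclamp [0.27 0.16 0.22] w -0.004 t 1.95
shift [0.1909, -0.0054, -0.0002] turn [0.0019, 0.0009, 0.0018] t 1.95 F [0.3, 0.2, 0.2]
```

Call:
{"op": "jog_arm", "data": {"rows": [[0.05,-0.005,0,0,0,0,0],[0.1,-0.005,0,0,0,0,0],[0.15,-0.005,0,0,0,0,0],[0.19,-0.005,0,0,0,0,0],[0.19,-0.005,0,0,0,0,0],[0.19,-0.005,0,0,0,0,0],[0.19,-0.005,-0.015,0,0,0,0],[0.19,-0.005,-0.025,0,0,0,0],[0.19,-0.005,-0.035,0,0,0,0],[0.19,-0.005,-0.045,0,0,0,0],[0.19,-0.005,-0.055,0,0,0,0],[0.19,-0.005,-0.065,0,0,0,0],[0.19,-0.005,-0.07,0,0,0,0],[0.19,-0.005,-0.07,0,0,0,0],[0.19,-0.005,-0.07,0,0,0,0]]}}

```text
time: 3.45
tool_pos: [0.6053, -0.0399, 0.0938]
tcp_rot: [2.199, 0.061, -2.189]
wrist_force: [-0.0, 0.1, 0.0]
width: -0.003
```

```bash
python3 - <<'E'
from h import *
tcpc();goal((-130,-8,200),True)
E
```

```text
clamp tcp mm [-2.7 36.6 93.8] Fclamp [0.01 0.14 0.04] w -0.003 t 3.45
shift [-0.1069, 0.0443, 0.1269] turn [0.0015, -0.0046, 0.0009] t 3.45 F [-0.0, 0.1, 0.0]
```

Call:
{"op": "jog_arm", "data": {"rows": [[-0.05,0,0.01,0,0,0,0],[-0.09,0.01,0.04,0,0,0,30],[-0.09,0.03,0.08,0,0,0,100],[-0.09,0.048,0.121,0,0,0,100],[-0.09,0.048,0.121,0,0,0,100],[-0.09,0.048,0.121,0,0,0,100],[-0.09,0.048,0.121,0,0,0,100]]}}

```text
time: 4.15
tool_pos: [0.4884, -0.0946, 0.1844]
tcp_rot: [2.202, 0.061, -2.186]
wrist_force: [-0.1, 0.2, 0.9]
width: 0.989
```

```bash
python3 - <<'E'
from h import *
tcpc();goal((-124,-11,20),True)
s=monitor.read_state();i=imaging.read_camera("wrist");cv2.imwrite("pics/w2.png",cv2.convertScaleAbs(i,alpha=1.4,beta=20))
for P in((25,37.5,101),(-126,-43,58),(-123,21,58),(0,128,68)):print(P,np.round(wproj(c2w(P,pose)[0],s)))
E
```

```text
clamp tcp mm [-122.4  -11.8  184.4] Fclamp [-0.06  0.16  0.88] w 0.989 t 4.15
shift [0.1644, -0.0007, 0.0029] turn [0.0015, -0.0076, 0.0004] t 4.15 F [-0.1, 0.2, 0.9]
(25, 37.5, 101) [253.  16.]
(-126, -43, 58) [354. 197.]
(-123, 21, 58) [283. 193.]
(0, 128, 68) [164.  65.]
```

View pics/w2.png

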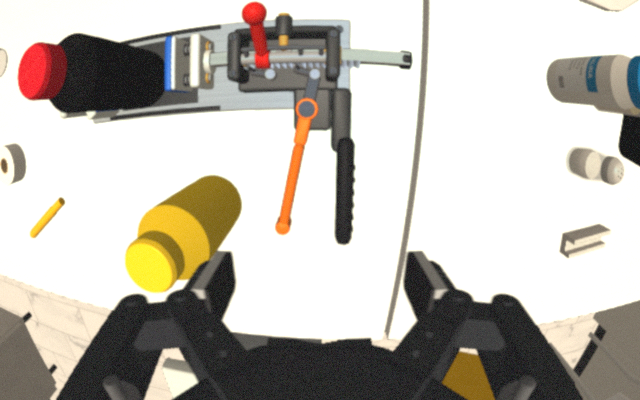

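The lever now points away from the grip: ball at (254,14) against a ratchet prediction of (253,16). The trigger (≈287,195) and the grip's outer edge (353,197) lie between the open fingers, and the yellow bottle is clear to the left. I go down straddling both.

Call:
{"op": "jog_arm", "data": {"rows": [[0.05,0.001,0.002,0,0,0,100],[0.08,0.001,0.002,0,0,0,100],[0.1,0.001,0.002,0,0,0,100],[0.12,0.001,0.002,0,0,0,100],[0.14,0.001,0.002,0,0,0,100],[0.16,0.001,0.002,0,0,0,100],[0.164,0.001,0.002,0,0,0,100],[0.164,0.001,0.002,0,0,0,100],[0.164,0.001,0.002,0,0,0,100]]}}

```text
time: 5.1
tool_pos: [0.4888, -0.0953, 0.0208]
tcp_rot: [2.202, 0.062, -2.184]
wrist_force: [0.6, -0.8, 0.4]
width: 0.996
```

```bash
cat >> h.py <<'E'
def inv(W):
    x,y,a=pose;c,n=np.cos(a),np.sin(a);d=W[:2]-[x,y];return np.round([1e3*(c*d[0]+n*d[1]),1e3*(-n*d[0]+c*d[1])],1)
def jaw(name=None):
    s=monitor.read_state();i=imaging.read_camera("wrist");h=cv2.cvtColor(i,cv2.COLOR_BGR2HSV)
    if name:
        cv2.imwrite(name,cv2.convertScaleAbs(i,alpha=1.4,beta=20))
    m=cv2.inRange(h,(100,120,40),(125,255,255));k,_,st,c=cv2.connectedComponentsWithStats(m)
    for j in range(1,k):
        if st[j][4]>60 and c[j][0]<330: print("blue",st[j].tolist(),"edges y", inv(wonz(st[j][0],c[j][1],.068,s)),inv(wonz(st[j][0]+st[j][2],c[j][1],.068,s)))
    return i,s
E
python3 - <<'E'
from h import *
tcpc();i,s=jaw("pics/w3.png")
for y in(128,180,220):print(np.round(wproj(c2w((0,y,68),pose)[0],s)))
E
```

```text
clamp tcp mm [-121.9  -12.5   20.8] Fclamp [ 0.54 -0.79  0.45] w 0.996 t 5.1
blue [12, 0, 66, 90, 859] edges y [ -5.2 130.7] [-17.4  80.7]
[16. 40.]
[-29.  66.]
[-52.  81.]
```

View pics/w3.png

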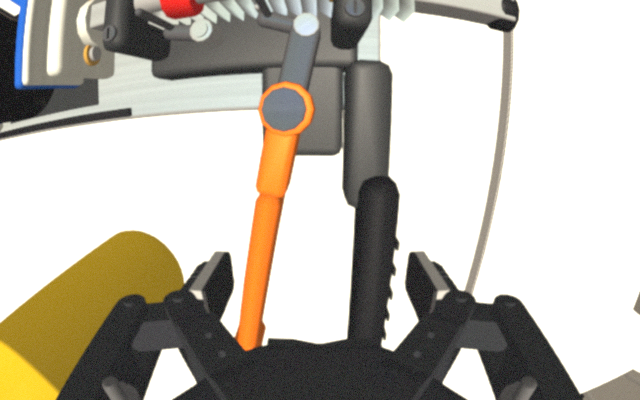

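Call:
{"op": "jog_arm", "data": {"rows": [[0,0.008,0,0,0,0,100],[0,0.014,0,0,0,0,100],[0,0.02,0,0,0,0,100],[0,0.026,0,0,0,0,100],[0,0.032,0,0,0,0,100],[0,0.036,0,0,0,0,100],[0,0.036,0,0,0,0,100],[0,0.036,0,0,0,0,100]]}}

```text
time: 5.95
tool_pos: [0.4903, -0.1311, 0.0215]
tcp_rot: [2.203, 0.062, -2.186]
wrist_force: [-1.8, 5.5, 2.6]
width: 0.999
```

```bash
cat >> h.py <<'E'
def barend(i,s):
    u0,v0=wproj(c2w((0,-112,52),pose)[0],s)
    g=i[:40].copy();return u0
E
python3 - <<'E'
from h import *
tcpc();i,s=jaw("pics/w4.png")
E
```

```text
clamp tcp mm [-122.4  -48.3   21.5] Fclamp [-1.49  5.62  2.6 ] w 0.999 t 5.95
blue [0, 99, 33, 4, 63] edges y [-26.9 107.9] [-32.3  76.7]
```

View pics/w4.png

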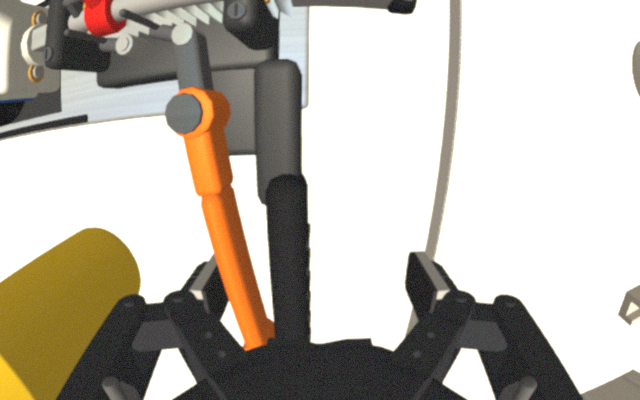

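```bash
cat >> h.py <<'E'
def barend(i,s,v=None):
    """clamp y of the bar's rear end: rightmost dark pixel of the end cap in the top rows"""
    u0,_=wproj(c2w((0,-60,45),pose)[0],s);out=[]
    for v in range(1,26):
        g=i[v].max(1)
        d=np.where(g<70)[0];d=d[(d>330)&(d<600)]
        if len(d):
            y=inv(wonz(d.max()+.5,v,.045,s));out.append((v,int(d.max()),y[0],y[1]))
    return out
E
python3 - <<'E'
from h import *
i=cv2.imread("pics/w4.png");s=monitor.read_state()
print("w4",barend(i,s)[::3])
s=dict(tool_pos=np.array([.4888,-.0953,.0208]),tcp_rot=np.array([2.202,.062,-2.184]))
print("w3",barend(cv2.imread("pics/w3.png"),s)[::3])
E
```

```text
w4 [(1, 414, np.float64(-1.4), np.float64(-85.9)), (4, 414, np.float64(-2.7), np.float64(-85.9)), (7, 413, np.float64(-4.2), np.float64(-85.4)), (10, 411, np.float64(-5.6), np.float64(-84.5))]
w3 [(1, 511, np.float64(8.6), np.float64(-97.2)), (4, 516, np.float64(7.8), np.float64(-100.0)), (7, 516, np.float64(6.3), np.float64(-99.8)), (10, 517, np.float64(4.9), np.float64(-100.3)), (13, 517, np.float64(3.3), np.float64(-100.1)), (16, 517, np.float64(1.8), np.float64(-100.0)), (19, 502, np.float64(-1.7), np.float64(-91.3)), (22, 515, np.float64(-1.5), np.float64(-98.6)), (25, 514, np.float64(-3.1), np.float64(-97.9))]
```

Call:
{"op": "jog_arm", "data": {"rows": [[0,0.003,0,0,0,0,100],[0,0.006,0,0,0,0,100],[0,0.006,0,0,0,0,100]]}}

```text
time: 6.3
tool_pos: [0.4905, -0.1347, 0.0214]
tcp_rot: [2.207, 0.065, -2.19]
wrist_force: [2.2, 13.3, -0.5]
width: 1.004
```

```bash
python3 - <<'E'
from h import *
tcpc();s=monitor.read_state();i=imaging.read_camera("wrist")
print(barend(i,s)[::3])
E
```

```text
clamp tcp mm [-122.4  -51.9   21.4] Fclamp [ 2.92 13.16 -0.54] w 1.004 t 6.3
[(1, 401, np.float64(-2.2), np.float64(-84.5)), (4, 400, np.float64(-3.6), np.float64(-84.1)), (7, 399, np.float64(-5.0), np.float64(-83.6)), (10, 398, np.float64(-6.4), np.float64(-83.2))]
```

Call:
{"op": "jog_arm", "data": {"rows": [[0,-0.01,0,0,0,0,100],[0,-0.022,0,0,0,0,100],[0,-0.034,0,0,0,0,100],[0,-0.042,0,0,0,0,100],[0,-0.042,0,0,0,0,100],[0,-0.042,0,0,0,0,100]]}}

```text
time: 6.95
tool_pos: [0.4885, -0.0927, 0.0219]
tcp_rot: [2.206, 0.066, -2.188]
wrist_force: [0.3, -0.6, 0.2]
width: 1.001
```

```bash
python3 - <<'E'
from h import *
tcpc();s=monitor.read_state();i=imaging.read_camera("wrist");print(barend(i,s)[::3])
cv2.imwrite("pics/top1.png",imaging.read_camera("top"));cv2.imwrite("pics/scene1.png",imaging.read_camera("scene"))
for n in("top0","top1","scene0","scene1"):
    i=cv2.imread(f"pics/{n}.png");h=cv2.cvtColor(i,cv2.COLOR_BGR2HSV);m=cv2.inRange(h,(100,110,50),(125,255,255));k,_,st,c=cv2.connectedComponentsWithStats(m)
    print(n,[(st[j].tolist(),c[j].round(1).tolist()) for j in range(1,k) if st[j][4]>8 and 240<c[j][0]<330 and 190<c[j][1]<230])
E
```

```text
clamp tcp mm [-122.1   -9.9   21.9] Fclamp [ 0.29 -0.65  0.24] w 1.001 t 6.95
[(1, 498, np.float64(6.6), np.float64(-88.2)), (4, 499, np.float64(5.2), np.float64(-88.6)), (7, 499, np.float64(3.7), np.float64(-88.4)), (10, 499, np.float64(2.2), np.float64(-88.3)), (13, 499, np.float64(0.7), np.float64(-88.2)), (16, 498, np.float64(-0.9), np.float64(-87.5)), (19, 497, np.float64(-2.5), np.float64(-86.9)), (22, 495, np.float64(-4.1), np.float64(-85.7)), (25, 492, np.float64(-5.9), np.float64(-84.0))]
top0 [([301, 195, 8, 15, 37], [304.7, 202.2]), ([278, 204, 4, 9, 24], [279.2, 208.3]), ([280, 214, 9, 8, 22], [284.3, 217.0])]
top1 [([298, 197, 8, 14, 35], [301.9, 203.3]), ([278, 204, 3, 9, 23], [279.2, 208.2]), ([280, 214, 9, 8, 23], [284.4, 217.0])]
scene0 [([279, 208, 8, 16, 71], [283.0, 215.0]), ([258, 221, 6, 4, 11], [260.5, 222.3])]
scene1 [([276, 209, 8, 16, 68], [280.2, 216.4]), ([258, 221, 6, 4, 11], [260.5, 222.3])]
```

Call:
{"op": "jog_arm", "data": {"rows": [[0,0.012,0,0,0,0,100],[0,0.022,0,0,0,0,100],[0,0.03,0,0,0,0,100],[0,0.036,0,0,0,0,100],[0,0.042,0,0,0,0,100],[0,0.043,0,0,0,0,100],[0,0.043,0,0,0,0,100]]}}

```text
time: 7.8
tool_pos: [0.4891, -0.1347, 0.0209]
tcp_rot: [2.207, 0.067, -2.196]
wrist_force: [-2.0, 10.8, 2.7]
width: 0.998
```

```bash
python3 - <<'E'
from h import *
tcpc();s=monitor.read_state();i=imaging.read_camera("wrist");print(barend(i,s)[::3])
E
```

```text
clamp tcp mm [-123.7  -51.9   20.9] Fclamp [-1.41 10.9   2.71] w 0.998 t 7.8
[(1, 368, np.float64(-5.1), np.float64(-71.4)), (4, 367, np.float64(-6.5), np.float64(-70.9))]
```

Call:
{"op": "jog_arm", "data": {"rows": [[0,-0.01,0,0,0,0,100],[0,-0.022,0,0,0,0,100],[0,-0.034,0,0,0,0,100],[0,-0.042,0,0,0,0,100],[0,-0.042,0,0,0,0,100],[0,-0.042,0,0,0,0,100]]}}

```text
time: 8.45
tool_pos: [0.4873, -0.0927, 0.0215]
tcp_rot: [2.206, 0.068, -2.195]
wrist_force: [0.6, 0.3, -0.0]
width: 0.999
```

```bash
python3 - <<'E'
from h import *
tcpc();s=monitor.read_state();i=imaging.read_camera("wrist");print(barend(i,s)[::3])
cv2.imwrite("pics/top2.png",imaging.read_camera("top"));cv2.imwrite("pics/scene2.png",imaging.read_camera("scene"))
P=[]
for n in("top0","top1","top2","scene0","scene1","scene2"):
    i=cv2.imread(f"pics/{n}.png");h=cv2.cvtColor(i,cv2.COLOR_BGR2HSV);m=cv2.inRange(h,(100,110,50),(125,255,255));k,_,st,c=cv2.connectedComponentsWithStats(m)
    print(n,[(st[j].tolist(),c[j].round(1).tolist()) for j in range(1,k) if st[j][4]>8 and 240<c[j][0]<330 and 190<c[j][1]<230])
    m=cv2.inRange(h,(0,150,60),(6,255,255))|cv2.inRange(h,(170,150,60),(180,255,255));k,_,st,c=cv2.connectedComponentsWithStats(m);print("   cap",[(c[j].round(2).tolist(),st[j][4]) for j in range(1,k) if st[j][4]>50 and 250<c[j][0]<300])
a=cv2.imread("pics/top2.png")[180:230,265:345];b=cv2.imread("pics/scene2.png")[180:235,240:320]
cv2.imwrite("pics/c2.png",cv2.convertScaleAbs(cv2.resize(np.vstack([a[:50],b[:50]]),None,fx=6,fy=6,interpolation=cv2.INTER_CUBIC),alpha=1.4,beta=20))
for nn,y in(("top",111),("top",147),("scene",111)):print(nn,y,[np.round(proj(nn,c2w((x,y,z),pose)[0]),1).tolist() for x,z in((0,68),(0,45))])
E
```

```text
clamp tcp mm [-123.3   -9.8   21.5] Fclamp [ 0.57  0.3  -0.01] w 0.999 t 8.45
[(1, 474, np.float64(2.1), np.float64(-75.2)), (4, 474, np.float64(0.6), np.float64(-75.1)), (7, 473, np.float64(-0.9), np.float64(-74.5)), (10, 472, np.float64(-2.5), np.float64(-73.9)), (13, 471, np.float64(-4.0), np.float64(-73.3)), (16, 469, np.float64(-5.6), np.float64(-72.3)), (19, 374, np.float64(-12.1), np.float64(-31.4)), (22, 373, np.float64(-13.4), np.float64(-31.0)), (25, 371, np.float64(-14.8), np.float64(-30.2))]
top0 [([301, 195, 8, 15, 37], [304.7, 202.2]), ([278, 204, 4, 9, 24], [279.2, 208.3]), ([280, 214, 9, 8, 22], [284.3, 217.0])]
   cap [([287.73, 199.25], np.int32(110))]
top1 [([298, 197, 8, 14, 35], [301.9, 203.3]), ([278, 204, 3, 9, 23], [279.2, 208.2]), ([280, 214, 9, 8, 23], [284.4, 217.0])]
   cap [([287.72, 199.09], np.int32(110))]
top2 [([297, 200, 6, 13, 24], [300.0, 206.2]), ([278, 204, 3, 9, 22], [279.1, 208.4]), ([280, 214, 9, 9, 24], [284.5, 217.2])]
   cap [([287.75, 199.14], np.int32(111))]
scene0 [([279, 208, 8, 16, 71], [283.0, 215.0]), ([258, 221, 6, 4, 11], [260.5, 222.3])]
   cap [([263.97, 189.9], np.int32(126))]
scene1 [([276, 209, 8, 16, 68], [280.2, 216.4]), ([258, 221, 6, 4, 11], [260.5, 222.3])]
   cap [([264.04, 189.82], np.int32(136))]
scene2 [([276, 213, 5, 13, 35], [278.7, 218.3]), ([258, 221, 6, 4, 11], [260.5, 222.3])]
   cap [([264.04, 189.82], np.int32(136))]
top 111 [[307.4, 198.6], [307.7, 200.8]]
top 147 [[298.9, 203.0], [299.2, 205.1]]
scene 111 [[285.2, 209.0], [285.4, 214.7]]
```

View pics/c2.png

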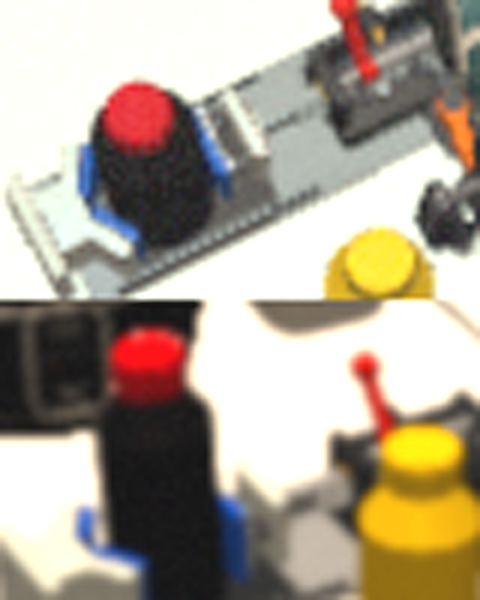

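Call:
{"op": "jog_arm", "data": {"rows": [[0,0.012,0,0,0,0,100],[0,0.02,0,0,0,0,100],[0,0.025,0,0,0,0,100],[0,0.03,0,0,0,0,100],[0,0.034,0,0,0,0,100],[0,0.034,0,0,0,0,100],[0,0.034,0,0,0,0,100]]}}

```text
time: 9.3
tool_pos: [0.4869, -0.1263, 0.0205]
tcp_rot: [2.204, 0.069, -2.202]
wrist_force: [-4.1, 7.3, 5.3]
width: 0.997
```

```bash
cat >> h.py <<'E'
def look(k):
    tcpc();s=monitor.read_state();i=imaging.read_camera("wrist");print("bar",barend(i,s)[:10:3])
    for n in("top","scene"):
        i=imaging.read_camera(n);cv2.imwrite(f"pics/{n}{k}.png",i);h=cv2.cvtColor(i,cv2.COLOR_BGR2HSV)
        m=cv2.inRange(h,(0,150,60),(6,255,255))|cv2.inRange(h,(170,150,60),(180,255,255));q,_,st,c=cv2.connectedComponentsWithStats(m)
        print(n,"cap",[(c[j].round(2).tolist(),int(st[j][4])) for j in range(1,q) if st[j][4]>50 and 250<c[j][0]<300])
        m=cv2.inRange(h,(100,110,50),(125,255,255));q,_,st,c=cv2.connectedComponentsWithStats(m)
        print("   blue",[(c[j].round(1).tolist(),int(st[j][4])) for j in range(1,q) if st[j][4]>8 and 240<c[j][0]<330 and 190<c[j][1]<230])
E
python3 - <<'E'
from h import *
look(3)
for y in(179,191):print([np.round(proj(n,c2w((0,y,170),pose)[0]),2).tolist() for n in("top","scene")])
E
```

```text
clamp tcp mm [-125.5  -43.3   20.5] Fclamp [-3.7   7.55  5.3 ] w 0.997 t 9.3
bar [(1, 364, np.float64(-7.3), np.float64(-61.3))]
top cap [([286.84, 199.52], 107)]
   blue [([299.0, 206.8], 22), ([278.9, 208.8], 18), ([284.0, 216.7], 21)]
scene cap [([262.95, 190.32], 134)]
   blue [([277.6, 218.7], 36), ([256.9, 219.6], 28)]
[[289.13, 196.99], [265.74, 188.61]]
[[286.09, 198.52], [262.41, 189.63]]
```

Call:
{"op": "jog_arm", "data": {"rows": [[0,0.003,0,0,0,0,100],[0,0.006,0,0,0,0,100],[0,0.009,0,0,0,0,100],[0,0.009,0,0,0,0,100],[0,0.009,0,0,0,0,100]]}}

```text
time: 9.95
tool_pos: [0.4875, -0.1341, 0.0204]
tcp_rot: [2.207, 0.071, -2.205]
wrist_force: [1.6, 10.4, 2.5]
width: 1.001
```

```bash
python3 - <<'E'
from h import *
look(4)
E
```

```text
clamp tcp mm [-125.3  -51.2   20.4] Fclamp [ 2.1  10.26  2.5 ] w 1.001 t 9.95
bar []
top cap [([286.8, 199.61], 107)]
   blue [([299.2, 207.4], 20), ([278.9, 208.8], 18), ([284.5, 217.2], 24)]
scene cap [([263.0, 190.3], 135)]
   blue [([277.6, 218.7], 36), ([256.9, 219.6], 28)]
```

Call:
{"op": "jog_arm", "data": {"rows": [[0,-0.01,0,0,0,0,100],[0,-0.022,0,0,0,0,100],[0,-0.034,0,0,0,0,100],[0,-0.041,0,0,0,0,100],[0,-0.041,0,0,0,0,100],[0,-0.041,0,0,0,0,100]]}}

```text
time: 10.7
tool_pos: [0.4857, -0.0932, 0.0212]
tcp_rot: [2.206, 0.071, -2.204]
wrist_force: [-0.4, -0.8, -0.0]
width: 0.999
```

```bash
python3 - <<'E'
from h import *
look(5);goal((-75,130,200),True)
E
```

```text
clamp tcp mm [-124.9  -10.2   21.2] Fclamp [-0.43 -0.79 -0.04] w 0.999 t 10.7
bar [(1, 452, np.float64(-2.1), np.float64(-65.1)), (4, 451, np.float64(-3.6), np.float64(-64.6)), (7, 450, np.float64(-5.1), np.float64(-64.0)), (10, 446, np.float64(-6.7), np.float64(-62.1))]
top cap [([286.85, 199.47], 106)]
   blue [([298.9, 206.6], 23), ([281.6, 213.1], 41)]
scene cap [([263.09, 190.17], 139)]
   blue [([277.6, 218.7], 36), ([256.9, 219.6], 28)]
shift [-0.1763, -0.1438, -0.0494] turn [-0.0062, -0.0016, 0.0168] t 10.85 F [0.1, -0.7, -0.5]
```

Call:
{"op": "jog_arm", "data": {"rows": [[-0.05,0,0,0,0,0,100],[-0.1,0,0,0,0,0,100],[-0.15,0,0,0,0,0,100],[-0.178,0,0,0,0,0.017,100],[-0.178,-0.05,-0.02,0,0,0.017,100],[-0.178,-0.1,-0.04,0,0,0.017,100],[-0.178,-0.144,-0.049,0,0,0.017,100],[-0.178,-0.144,-0.049,0,0,0.017,100],[-0.178,-0.144,-0.049,0,0,0.017,100]]}}

```text
time: 11.75
tool_pos: [0.5277, 0.0505, 0.2015]
tcp_rot: [2.197, 0.054, -2.195]
wrist_force: [0.2, -0.9, -0.2]
width: 1.002
```

```bash
python3 - <<'E'
from h import *
tcpc();s=monitor.read_state();np.save("s5.npy",np.r_[s["tool_pos"],s["tcp_rot"]]);i=imaging.read_camera("wrist");cv2.imwrite("pics/w5raw.png",i)
c=np.round(wproj(c2w((0,150,68),pose)[0],s)).astype(int);print(c)
x0,y0=max(c[0]-65,0),max(c[1]-45,0);print(x0,y0)
cv2.imwrite("pics/w5.png",cv2.convertScaleAbs(cv2.resize(i[y0:y0+95,x0:x0+130],None,fx=6,fy=6,interpolation=cv2.INTER_CUBIC),alpha=1.4,beta=25))
goal((-123,-11,180),True)
E
```

```text
clamp tcp mm [-75.3 131.  201.5] Fclamp [ 0.14 -0.87 -0.16] w 1.002 t 11.75
[297 108]
232 63
shift [0.0215, 0.1411, 0.0467] turn [-0.005, -0.0008, -0.001] t 11.8 F [-0.6, 0.5, 0.5]
```

View pics/w5.png

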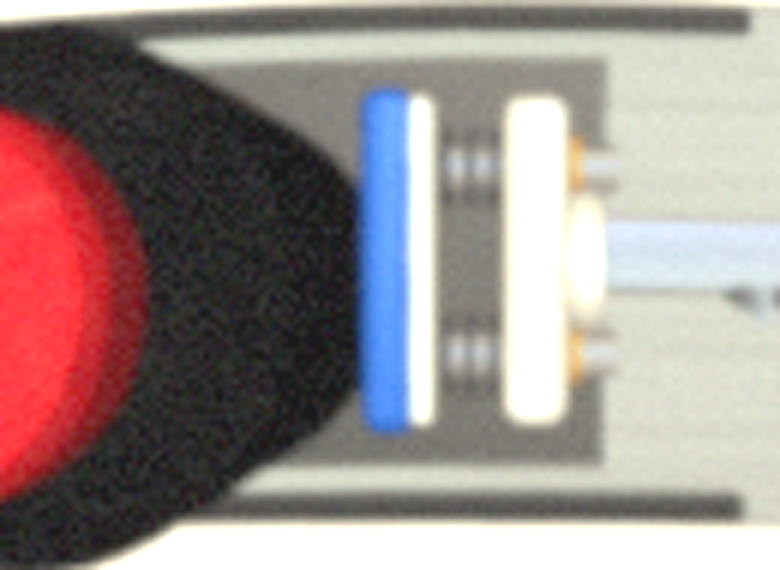

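Here the blue face (crop x 360) touches the bottle. With the 52 mm face spanning 343 crop px, the gap from 436 to 504 is about 10.3 mm, so the face is pressed in about 4 mm. Next I check whether the bottle is seated.

```bash
python3 - <<'E'
from h import *
v=np.load("s5.npy");s=dict(tool_pos=v[:3],tcp_rot=v[3:])
f=lambda u,w,z:inv(wonz(232+u/6,63+w/6,z,s))
for nm,u,w,z in(("front top",359,260,.068),("front hi",359,95,.068),("front lo",359,430,.068),("back",436,260,.068),("plate",504,260,.068),("plate back",568,260,.068)):print(nm,f(u,w,z))
i=cv2.imread("pics/w5raw.png");g=cv2.resize(i[63:158,120:362],None,fx=3.2,fy=3.2,interpolation=cv2.INTER_CUBIC);cv2.imwrite("pics/w5b.png",cv2.convertScaleAbs(g,alpha=1.6,beta=35))
h=cv2.cvtColor(i,cv2.COLOR_BGR2HSV);m=cv2.inRange(h,(0,150,60),(6,255,255))|cv2.inRange(h,(170,150,60),(180,255,255));k,_,st,c=cv2.connectedComponentsWithStats(m)
for j in range(1,k):
    if st[j][4]>200:print(st[j],c[j],inv(wonz(*c[j],.165,s)),inv(wonz(*c[j],.175,s)))
m=cv2.inRange(h,(100,110,50),(125,255,255));k,_,st,c=cv2.connectedComponentsWithStats(m)
print([(st[j].tolist(),inv(wonz(*c[j],.064,s)).tolist()) for j in range(1,k) if st[j][4]>15])
print([np.round(wproj(c2w(P,pose)[0],s)).tolist() for P in((0,270,10),(-48,270,10),(48,-42,10),(-48,-42,10),(48,270,10))])
E
```

```text
front top [  1.4 154.9]
front hi [ 26.1 154.7]
front lo [-24.1 155.3]
back [  1.2 143.5]
plate [  1.1 133.6]
plate back [  1.1 124.2]
[415  69  33  53 798] [430.32706767  92.51629073] [11.2 64.7] [10.6 68.4]
[ 183   77   73   73 4090] [218.80977995 113.41418093] [ -1.4 190.4] [ -1.3 187.1]
[([291, 78, 9, 57, 461], [1.5, 152.1]), ([636, 132, 4, 10, 17], [5.8, -322.4])]
[[195.0, 113.0], [198.0, 155.0], [470.0, 73.0], [466.0, 155.0], [194.0, 71.0]]
```

View pics/w5b.png

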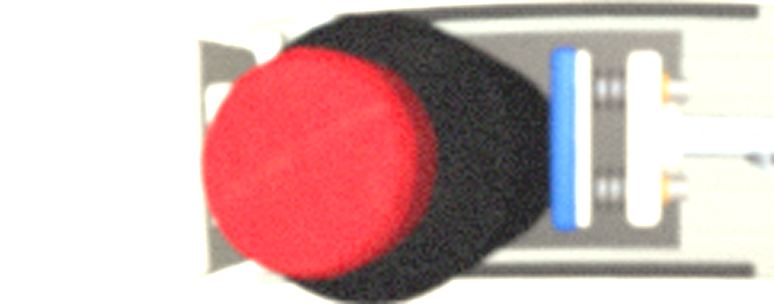

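```bash
cat >> h.py <<'E'
def capshift(a,b):
    out=[]
    for n,(u,v) in(("top",(287,200)),("scene",(263,190))):
        g=[cv2.resize(cv2.imread(f"pics/{n}{k}.png")[v-11:v+12,u-11:u+12].astype(np.float32)@np.float32([-.5,-.5,1]),None,fx=1,fy=1) for k in(a,b)]
        w=cv2.createHanningWindow(g[0].shape[::-1],cv2.CV_32F)
        j=np.subtract(proj(n,c2w((0,191,165),pose)[0]),proj(n,c2w((0,181,165),pose)[0]))/10
        d=np.array(cv2.phaseCorrelate(g[0],g[1],w)[0]);out.append((n,d.round(2).tolist(),"mm",round(float(d@j/(j@j)),1)))
    print(a,b,out)
E
python3 - <<'E'
from h import *
for a,b in((0,1),(0,2),(2,3),(3,4),(2,4),(2,5)):capshift(a,b)
goal((-123,-11,180),True)
E
```

```text
0 1 [('top', [0.05, -0.11], 'mm', -0.3), ('scene', [-0.19, 0.09], 'mm', 0.7)]
0 2 [('top', [0.11, -0.09], 'mm', -0.5), ('scene', [-0.15, 0.07], 'mm', 0.6)]
2 3 [('top', [-0.9, 0.47], 'mm', 3.6), ('scene', [-1.02, 0.3], 'mm', 3.7)]
3 4 [('top', [-0.19, 0.14], 'mm', 0.8), ('scene', [0.14, 0.1], 'mm', -0.4)]
2 4 [('top', [-1.21, 0.36], 'mm', 4.4), ('scene', [-1.06, 0.35], 'mm', 3.8)]
2 5 [('top', [-1.12, 0.35], 'mm', 4.1), ('scene', [-1.13, 0.25], 'mm', 4.0)]
shift [0.0215, 0.1411, 0.0467] turn [-0.005, -0.0008, -0.001] t 11.8 F [-0.6, 0.5, 0.5]
```

Call:
{"op": "jog_arm", "data": {"rows": [[0,0.04,0.01,0,0,0,100],[0,0.08,0.02,0,0,0,100],[0,0.12,0.03,0,0,0,100],[0.01,0.141,0.034,-0.005,0,0,100],[0.02,0.141,0.034,-0.005,0,0,100],[0.05,0.141,0.034,-0.005,0,0,100],[0.09,0.141,0.034,-0.005,0,0,100],[0.12,0.141,0.034,-0.005,0,0,100],[0.15,0.141,0.034,-0.005,0,0,100],[0.17,0.141,0.034,-0.005,0,0,100],[0.18,0.141,0.034,-0.005,0,0,100],[0.18,0.141,0.034,-0.005,0,0,100],[0.18,0.141,0.034,-0.005,0,0,100]]}}

```text
time: 13.1
tool_pos: [0.501, -0.0936, 0.0221]
tcp_rot: [2.196, 0.057, -2.192]
wrist_force: [0.0, 0.5, 0.4]
width: 1.002
```

```bash
python3 - <<'E'
from h import *
look(6);capshift(5,6)
E
```

```text
clamp tcp mm [-109.7  -11.4   22.1] Fclamp [0.08 0.54 0.39] w 1.002 t 13.1
bar [(1, 373, np.float64(9.6), np.float64(-32.4)), (4, 373, np.float64(8.3), np.float64(-32.4)), (7, 373, np.float64(6.9), np.float64(-32.4)), (10, 373, np.float64(5.6), np.float64(-32.4))]
top cap [([286.8, 199.5], 105)]
   blue [([298.9, 206.6], 23), ([278.9, 209.1], 16), ([284.4, 217.2], 23)]
scene cap [([263.08, 190.26], 137)]
   blue [([277.6, 218.7], 36), ([256.9, 219.6], 28)]
5 6 [('top', [0.07, -0.2], 'mm', -0.5), ('scene', [0.01, 0.07], 'mm', 0.1)]
```

Call:
{"op": "jog_arm", "data": {"rows": [[0,0.01,0,0,0,0,100],[0,0.016,0,0,0,0,100],[0,0.02,0,0,0,0,100],[0,0.024,0,0,0,0,100],[0,0.026,0,0,0,0,100],[0,0.026,0,0,0,0,100]]}}

```text
time: 13.85
tool_pos: [0.5025, -0.1182, 0.0232]
tcp_rot: [2.199, 0.058, -2.194]
wrist_force: [-2.3, 8.9, 5.4]
width: 1.0
```

```bash
python3 - <<'E'
from h import *
look(7);capshift(5,7)
E
```

```text
clamp tcp mm [-109.5  -36.1   23.2] Fclamp [-1.82  9.04  5.36] w 1.0 t 13.85
bar [(1, 381, np.float64(10.4), np.float64(-60.8)), (4, 384, np.float64(9.2), np.float64(-62.0)), (7, 385, np.float64(7.9), np.float64(-62.4)), (10, 385, np.float64(6.5), np.float64(-62.3))]
top cap [([286.79, 199.56], 106)]
   blue [([299.1, 207.1], 21), ([278.9, 208.8], 18), ([284.5, 217.1], 24)]
scene cap [([263.05, 190.25], 137)]
   blue [([277.6, 218.7], 36), ([256.9, 219.6], 28)]
5 7 [('top', [0.05, 0.02], 'mm', -0.1), ('scene', [0.01, 0.08], 'mm', 0.0)]
```

```bash
cat >> h.py <<'E'
def barend(i,s):
    out=[];W=cv2.GaussianBlur(i,(3,3),0).max(2).astype(float)
    for v in range(2,26):
        d=np.where(W[v]<100)[0];d=d[(d>330)&(d<600)]
        # rightmost strong dark->bright edge, subpixel at half level, cap must be dark for >=4 px
        g=W[v];b=[u for u in range(335,560) if g[u]<110<=g[u+1] and g[u+6]>150]
        if b:
            u=b[-1];u=u+(110-g[u])/(g[u+1]-g[u]);y=inv(wonz(u,v,.045,s));out.append((v,round(u,1),float(y[0]),float(y[1])))
    return out
E
python3 - <<'E'
from h import *
s=monitor.read_state();i=imaging.read_camera("wrist");cv2.imwrite("pics/w7raw.png",i);tcpc()
print(barend(i,s)[::2]);print(i[8,300:470:3].max(1).tolist())
E
```

```text
clamp tcp mm [-109.4  -36.    23.3] Fclamp [-1.18  8.37  5.7 ] w 1.003 t 14.05
[(2, np.float64(476.6), 16.6, -103.3), (4, np.float64(476.8), 15.7, -103.3), (6, np.float64(476.8), 14.7, -103.2), (8, np.float64(476.7), 13.7, -103.1), (10, np.float64(476.8), 12.7, -103.1), (12, np.float64(476.8), 11.8, -103.1), (14, np.float64(476.7), 10.8, -102.9), (16, np.float64(476.8), 9.8, -102.9), (18, np.float64(476.8), 8.9, -102.9), (20, np.float64(476.7), 7.9, -102.7), (22, np.float64(476.7), 7.0, -102.7), (24, np.float64(476.7), 6.1, -102.6)]
[163, 119, 156, 156, 156, 157, 158, 156, 155, 155, 157, 156, 156, 156, 157, 156, 157, 158, 158, 157, 155, 136, 45, 36, 30, 28, 27, 24, 26, 174, 224, 223, 225, 223, 225, 224, 225, 225, 225, 225, 225, 225, 226, 225, 224, 225, 224, 224, 225, 223, 225, 225, 224, 224, 223, 224, 145]
```

Call:
{"op": "jog_arm", "data": {"rows": [[0,0.001,0,0,0,0,100],[0,0.003,0,0,0,0,100],[0,0.003,0,0,0,0,100]]}}

```text
time: 14.35
tool_pos: [0.5023, -0.1195, 0.0232]
tcp_rot: [2.2, 0.06, -2.197]
wrist_force: [0.1, 9.8, 3.2]
width: 0.999
```

```bash
cat >> h.py <<'E'
def barend(i,s):
    out=[]
    for v in range(1,16,3):
        g=i[v].max(1).astype(float);b=[u for u in range(335,460) if g[u]<110<=g[u+1] and g[u-5]<70]
        if b: u=b[-1];u+=(110-g[u])/(g[u+1]-g[u]);out.append((v,round(float(u),1),*inv(wonz(u,v,.045,s)).tolist()))
    return out
E
python3 - <<'E'
from h import *
v=monitor.read_state();s7=dict(v);s7["tool_pos"]=c2w((-109.4,-36,23.3),pose)[0]
print("w7",barend(cv2.imread("pics/w7raw.png"),s7))
look(8);capshift(5,8)
def strip(k):
    i=cv2.imread(f"pics/top{k}.png").astype(float).mean(2)
    P=[proj("top",c2w((0,y,68),pose)[0]) for y in range(100,176,2)]
    m=np.float32(P);return cv2.remap(i.astype(np.float32),m[:,:1],m[:,1:],cv2.INTER_CUBIC).ravel().round().astype(int).tolist()
for k in(5,7,8):print(k,strip(k))
E
```

```text
w7 [(7, 385.9, 7.9, -62.6), (10, 386.5, 6.6, -62.8), (13, 386.7, 5.3, -62.9)]
clamp tcp mm [-109.8  -37.4   23.2] Fclamp [0.63 9.76 3.25] w 0.999 t 14.35
bar [(7, 380.6, 7.4, -61.8)]
top cap [([286.79, 199.56], 106)]
   blue [([299.1, 207.1], 21), ([281.8, 213.3], 42)]
scene cap [([263.05, 190.29], 136)]
   blue [([277.7, 218.6], 35), ([256.9, 219.6], 28)]
5 8 [('top', [0.1, -0.1], 'mm', -0.5), ('scene', [0.04, 0.3], 'mm', 0.2)]
5 [116, 116, 116, 117, 117, 116, 117, 118, 119, 119, 124, 131, 135, 148, 161, 159, 136, 96, 67, 49, 44, 68, 100, 109, 101, 86, 63, 48, 29, 22, 18, 16, 16, 18, 16, 14, 16, 19]
7 [118, 117, 117, 118, 120, 118, 117, 117, 118, 117, 122, 134, 139, 145, 152, 159, 160, 136, 103, 74, 57, 73, 104, 113, 107, 88, 65, 51, 32, 25, 19, 17, 16, 17, 20, 20, 18, 20]
8 [118, 119, 120, 119, 118, 116, 115, 116, 117, 115, 119, 131, 137, 145, 154, 160, 165, 151, 125, 94, 68, 74, 102, 111, 103, 85, 63, 50, 30, 18, 13, 15, 16, 17, 14, 13, 14, 17]
```

```bash
python3 - <<'E'
from h import *
th=np.linspace(0,2*np.pi,72,endpoint=False);out=[]
for n,(x,y) in(("top",(262,182)),("scene",(238,180))):
    i=cv2.imread(f"pics/{n}8.png")[y:y+48,x:x+64];g=cv2.convertScaleAbs(cv2.resize(i,None,fx=12,fy=12,interpolation=cv2.INTER_CUBIC)[:,:],alpha=1.9,beta=45)
    for z in(12,100):
        for t in th:
            u,v=proj(n,c2w((33*np.cos(t),191+33*np.sin(t),z),pose)[0]);cv2.circle(g,(int((u-x+.5)*12),int((v-y+.5)*12)),1,(0,255,255) if z>50 else (255,0,255),-1)
    out.append(cv2.resize(g[:, :],(400,300)) if 0 else g[:, 0:600])
c=cv2.resize(np.vstack([o[:480] for o in out]),None,fx=.62,fy=.62);cv2.imwrite("pics/c8.png",c);print(c.shape)
E
```

```text
(595, 372, 3)
```

View pics/c8.png

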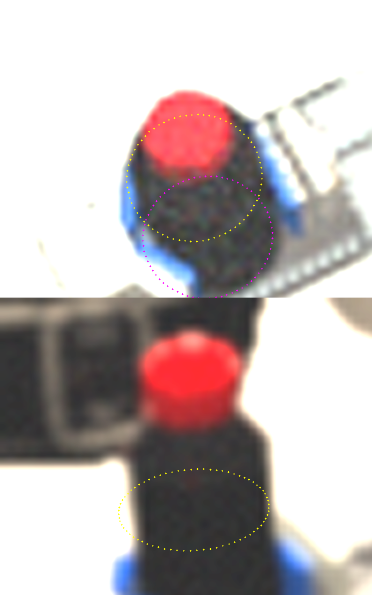

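The last crop shows the bottle touching both V pads, at about (128,190) and (170,270) in the top view, and the blue face lying flat against it. Against the first pose fit, made from these same cameras, the cap is at its seated position to within about 2 mm. It did not move as the pressing force rose. The trigger is still held, so I hand in.

```bash
python3 - <<'E'
from h import *
tcpc()
from workcell import finish_job
print(finish_job())
E
```

```text
clamp tcp mm [-109.7  -37.4   23.3] Fclamp [-0.4   9.2   2.17] w 1.005 t 14.5
the job is handed in; nothing more can be done
None
```

I flipped the selector to ratchet, then squeezed the trigger three full times and once part-way. I handed the job in at 14.5 s with the trigger still held. The fingers touched only the selector ball and the trigger.

**Last checks:**
- **Jaw face:** the gap behind it was about 10 mm with the trigger released, and the plate then moved 3–4 mm further. That leaves a gap of about 6.5–7 mm, so the face is pressed in about half way.
- **Force:** the push on the trigger was 9–10 N where I held it, about 8 N at the trigger pad. That matches what half way should give.
- **Bottle:** it touches both V pads in the last picture, and its cap did not move as the pressing force rose.

**Disagreements:**
- The fixed cameras showed the bottle moving only about 4 mm, though it was said to start 6 to 14 mm short of its seat.
- The wrist-camera pose puts the jaw face about 3 mm short of where it should touch a seated bottle. The first pose fit, from the fixed cameras, puts the cap at its seat to within about 2 mm. The two poses differ by nearly 4 mm along the bar. I took the bottle as seated because it stopped moving, but I did not resolve that difference.

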